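# Check the spring plungers of a fixture plate by touch

## Task

Check that the five brass spring plungers of the steel fixture plate move freely: with the gripper shut and pointing straight down, run the fingertips along the engraved curve from the green-ringed plunger to the red-ringed one, centred on the line, pressing each plunger lightly down in turn and staying down at about that height between them instead of hopping. Then lift clear so that all of them are up again. Do not press hard, do not pick up or shift the plate, and leave everything else alone.

Things in the scene. Friction and masses are not known exactly. Their poses are not given: they have to be found in the camera images.
- fixture_plate: loose steel plate lying flat, 115 (x) x 216 (y) x 20 mm, about 3.4 kg, any yaw; origin: centre of its underside. Five brass spring plungers stand on an engraved black arc of radius 95 mm, 49 mm apart, centred at (-68, 0) mm in its frame; plunger 1 (green ring) towards +y, 5 (red ring) towards -y
- crown_1 (a point): top of the crown of plunger 1 (green-ringed end plunger) when it is up, 28 mm above the worktop; fixed to the plate, does not sink with the plunger. The head is a low cone 25 mm across, 8 mm proud, flanks at 30 degrees: fingertips held 2 to 3 mm below crown height ride over it sideways
- plunger_1 (a joint): travel of plunger 1 downwards in m: 0 up, 0.005 bottomed; spring about 1 N at the start and 0.7 N more per mm; springs back by itself
- crown_2 (a point): top of the crown of plunger 2 (second plunger) when it is up, 28 mm above the worktop; fixed to the plate, does not sink with the plunger. The head is a low cone 25 mm across, 8 mm proud, flanks at 30 degrees: fingertips held 2 to 3 mm below crown height ride over it sideways
- plunger_2 (a joint): travel of plunger 2 downwards in m: 0 up, 0.005 bottomed; spring about 1 N at the start and 0.7 N more per mm; springs back by itself
- crown_3 (a point): top of the crown of plunger 3 (middle plunger) when it is up, 28 mm above the worktop; fixed to the plate, does not sink with the plunger. The head is a low cone 25 mm across, 8 mm proud, flanks at 30 degrees: fingertips held 2 to 3 mm below crown height ride over it sideways
- plunger_3 (a joint): travel of plunger 3 downwards in m: 0 up, 0.005 bottomed; spring about 1 N at the start and 0.7 N more per mm; springs back by itself
- crown_4 (a point): top of the crown of plunger 4 (fourth plunger) when it is up, 28 mm above the worktop; fixed to the plate, does not sink with the plunger. The head is a low cone 25 mm across, 8 mm proud, flanks at 30 degrees: fingertips held 2 to 3 mm below crown height ride over it sideways
- plunger_4 (a joint): travel of plunger 4 downwards in m: 0 up, 0.005 bottomed; spring about 1 N at the start and 0.7 N more per mm; springs back by itself
- crown_5 (a point): top of the crown of plunger 5 (red-ringed end plunger) when it is up, 28 mm above the worktop; fixed to the plate, does not sink with the plunger. The head is a low cone 25 mm across, 8 mm proud, flanks at 30 degrees: fingertips held 2 to 3 mm below crown height ride over it sideways
- plunger_5 (a joint): travel of plunger 5 downwards in m: 0 up, 0.005 bottomed; spring about 1 N at the start and 0.7 N more per mm; springs back by itself
- midway_1 (a point): point on the engraved arc halfway between plungers 1 and 2, on the plate's top surface 20 mm above the worktop
- midway_2 (a point): point on the engraved arc halfway between plungers 2 and 3, on the plate's top surface 20 mm above the worktop
- midway_3 (a point): point on the engraved arc halfway between plungers 3 and 4, on the plate's top surface 20 mm above the worktop
- midway_4 (a point): point on the engraved arc halfway between plungers 4 and 5, on the plate's top surface 20 mm above the worktop
- bush: upright grey cylinder, 34 mm across, 74 high; origin at the centre of its underside; stands in front of a fixed row of tall upright books at the left of the worktop (x over 0.45, y over 0.25 m), so come to the plate from the front or from above. Bystander, to be left alone
- ring_gauge: small ground ring with a red band lying flat, 40 mm across, 10 high; origin at the centre of its underside. Bystander, to be left alone
- marker: red marker pen lying flat, 131 mm long (along its y), 12 mm thick; origin under its middle. Bystander, to be left alone
- loupe: small black eyepiece, 36 mm across, 34 high; origin at the centre of its underside. Bystander, to be left alone
- flange_ring: turned steel ring with a dark hub lying flat, 92 mm across, 31 high; origin at the centre of its underside. Bystander, to be left alone
- oil_bottle: small oil bottle with red collar and long spout, 45 mm across, 158 high; origin at the centre of its underside. Bystander, to be left alone

How it is judged:
By the outcome, as a careful person would: the job done as asked, in the order asked, and still so for the second after the job is handed in, with the robot touching nothing.
It also fails if it takes over 45 s, if anything falls off the work surface, if the arm or the gripper's body presses on something with over 40 N, if the wrist force passes 120 N, or if a joint passes its speed limit or range.

## Robot

A 6-joint arm with a two-finger parallel gripper is mounted at the origin on a cart in front of the work surface, level with it; the furniture and walls round the work are solid. World frame = base frame: x ahead of the robot, y to its left, z up, the work surface at z = 0. Lengths are in m, angles in rad, forces in N, time in s.
With the tool pointing down it reaches from about 0.275 to 0.75 m from the base axis. Payload 10.2 kg.
Tool frame: the origin (TCP) lies at the very end of the fingers, on their centre line; the grasp point (between the pads) lies 19 mm behind it; y points along the fingers, x is the direction in which the jaws open and shut, and the axes are right-handed (so a half turn about y gives the same grasp; the last joint's range is limited). The gripper opens to 85 mm and grips with 20 to 120 N. Pads are 22 mm wide; open, the fingers measure 114 mm over their backs; the gripper's body (76 mm by 85 mm) begins 54 mm behind the grasp point. The pads swing forward as they close: fully open they stand 13 mm farther back than shut.
Start: joints at [1.053, 0.313, 1.498, -0, 1.331, -0.223], TCP at [0.153, 0.502, 0.231] pointing down, gripper open.
Joint ranges: [-2.94, 2.94], [-0.97, 2.17], [0.19, 2.56], [-1.23, 4.37], [0.02, 3.11], [-2.88, 2.88]. Speed limits (rad/s): [2.39, 2.39, 3.01, 3.14, 3.14, 3.14].

## Interface

Orientations are given as a 3x3 rotation matrix whose columns are the frame's x, y, z axes.
In Python, from plant import bot, snapshot, ticket gives the robot as it stands. The module is installed in compiled form; this text tells all that it offers.
- The arm moves only by the tool servo_tool, never from a script. Its arguments are lists of equal length, an entry for each row: "linear": the shift along the tool's x, y, z in cm, a list of three; "rotation": the turn, a rotation vector about the tool's x, y, z in degrees, a list of three; "claw": the opening in per cent of the stroke, from 0 (shut) to 100 (fully open). In form: {"linear": [[dx, dy, dz], ...], "rotation": [[ax, ay, az], ...], "claw": [claw, ...]}. A call has 1 to 20 rows; each row shifts and turns the commanded pose from where the row before left it, along the tool's axes as they then stand; what a row does not reach is not made up. A row lasts 1/10 s, in which the tool goes at most 50 mm and 8.59 degrees, less where a joint would pass 70% of its speed; a pose out of reach is approached as far as the arm can. A call with a gripper value outside its range is refused whole. The fingers move at their own pace and stop on an object; "grip_force" is the grip in N (left out, the last holds). Time passes only in rows, so rows that do not move let the fingers close. It gives the time, the measured TCP pose, the force and the opening at its end, in the units of the state.
- bot.read_state(): the state, without advancing time (a new reading comes with each control period).
- snapshot(name): name is "scene" or "top"; returns a dict with "img" (400x640x3 uint8, red, green, blue), "fx", "fy", "cx", "cy" (pixels), "k1" (the pictures are not rectified: a ray, as slopes to the right and down, at radius r is drawn at 1 + k1 r^2 times it, then the intrinsics apply), "cam_to_world" (4x4, takes a point from camera to world coordinates). Camera axes: x right, y up, looking along -z (the intrinsics and any distortion apply to the point x, -y, -z); pixel columns grow to the right and rows downward; lengths in m; the calibration is good to about 2 mm. A picture is of the moment at which its call begins. There is no depth.
- ticket.close_job(): hands the job in, once; it reports no verdict.
The state is a dict: "t": time; "joint_positions": joint angles; "qvel": joint speeds; "tau": joint torques, N m; "tool_pos": TCP position; "ee_rot": TCP orientation; "ft_force": force on the tool from outside, world axes, zero at the start; "torque": the same for the moment, N m; "grip_width": finger opening in m.
Only numpy, scipy, OpenCV 4.12 (cv2) and the standard library are available. Lean on these libraries where they do the work, as an engineer would, in place of code of your own. Each camera call takes 0.05 s, during which the arm holds its last target.

## Working session

There is one attempt and no reset: what is moved stays moved. The work goes in short steps, Python scripts to look and compute and a tool call to move; the robot and the scene stay as the last step left them, time stands still between calls to the robot, and variables do not carry over. Pictures are saved under pics/ and viewed, and the job is handed in when it is done.

Besides the shell and the picture viewer there is one more tool, called after ">>>" as a command line: name --argument value ..., lists and objects as JSON in quotes. servo_tool: Moves the arm, as the interface text tells. Its arguments: {"type":"object","properties":{"linear":{"type":"array","items":{"type":"array","items":{"type":"number"}}},"rotation":{"type":"array","items":{"type":"array","items":{"type":"number"}}},"claw":{"type":"array","items":{"type":"number"}},"grip_force":{"type":"number"}},"required":["linear","rotation","claw"]}

```bash
mkdir -p pics; python3 - <<'E'
from plant import bot, snapshot
import cv2,numpy as np,pickle
s=bot.read_state()
for k,v in s.items(): print(k,np.round(v,4).tolist())
for n in("scene","top"):
    d=snapshot(n);pickle.dump(d,open(n+'0.pkl','wb'))
    cv2.imwrite(f'pics/{n}0.png',cv2.cvtColor(d['img'],cv2.COLOR_RGB2BGR))
    print(n,{k:(np.round(v,4).tolist()) for k,v in d.items() if k!='img'})
E
```

```text
t 0.0
joint_positions [1.0526, 0.3135, 1.4984, -0.0, 1.331, -0.2234]
qvel [-0.0015, -0.0014, -0.0002, -0.0008, -0.0014, 0.001]
tau [-0.0001, -41.2267, -25.9745, -0.0002, 0.0041, -0.0]
tool_pos [0.1524, 0.5021, 0.2307]
ee_rot [[0.2905, -0.0006, -0.9569], [0.9569, -0.0012, 0.2905], [-0.0013, -1.0, 0.0003]]
ft_force [0.819, 0.7358, -1.271]
torque [0.0233, 0.0692, -0.0235]
grip_width 0.0854
scene {'fx': 369.1052, 'fy': 369.1052, 'cx': 321.4757, 'cy': 195.0503, 'k1': -0.0444, 'cam_to_world': [[0.4576, 0.5662, -0.6856, 0.0389], [-0.8891, 0.2946, -0.3502, -0.3549], [0.0037, 0.7698, 0.6383, 0.5832], [0.0, 0.0, 0.0, 1.0]]}
top {'fx': 380.7569, 'fy': 380.7569, 'cx': 318.8949, 'cy': 200.3263, 'k1': -0.0442, 'cam_to_world': [[0.0101, 0.9796, -0.2007, 0.3993], [-0.9999, 0.0092, -0.0052, -0.0293], [-0.0032, 0.2007, 0.9796, 1.1524], [0.0, 0.0, 0.0, 1.0]]}
```

View pics/scene0.png

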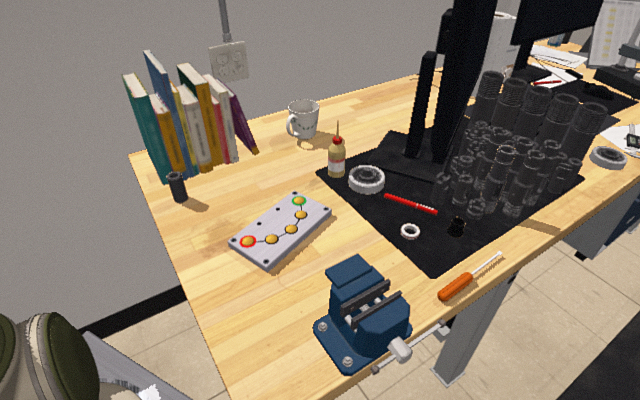

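View pics/top0.png

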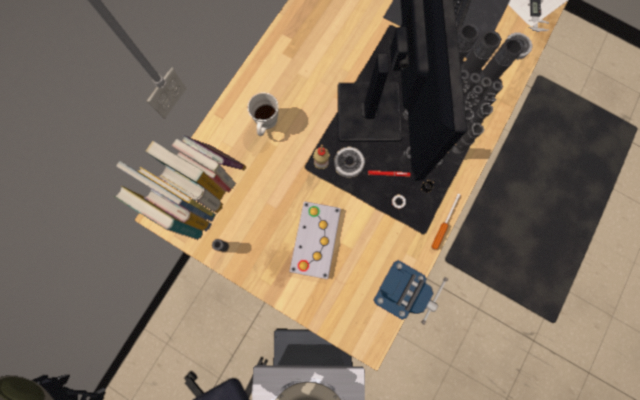

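The plate lies ahead of the robot. In the top view green is near (314,211) and red near (303,266). In the scene view green is near (299,201) and red near (248,241).

```bash
python3 - <<'E'
import cv2,pickle
for n,(x0,x1,y0,y1),k in(("scene",(222,338,185,273),6),("top",(280,350,195,285),6)):
    im=pickle.load(open(n+'0.pkl','rb'))['img'][y0:y1,x0:x1,::-1]
    im=cv2.resize(im,None,fx=k,fy=k,interpolation=cv2.INTER_CUBIC)
    for x in range(x0,x1,10): cv2.putText(im,str(x),((x-x0)*k,10),0,.35,(0,0,255));cv2.line(im,((x-x0)*k,0),((x-x0)*k,im.shape[0]),(90,90,90),1)
    for y in range(y0,y1,10): cv2.putText(im,str(y),(0,(y-y0)*k+4),0,.35,(0,0,255));cv2.line(im,(0,(y-y0)*k),(im.shape[1],(y-y0)*k),(90,90,90),1)
    cv2.imwrite(f'pics/{n}0c.png',im)
E
```

```text
(no output)
```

View pics/scene0c.png

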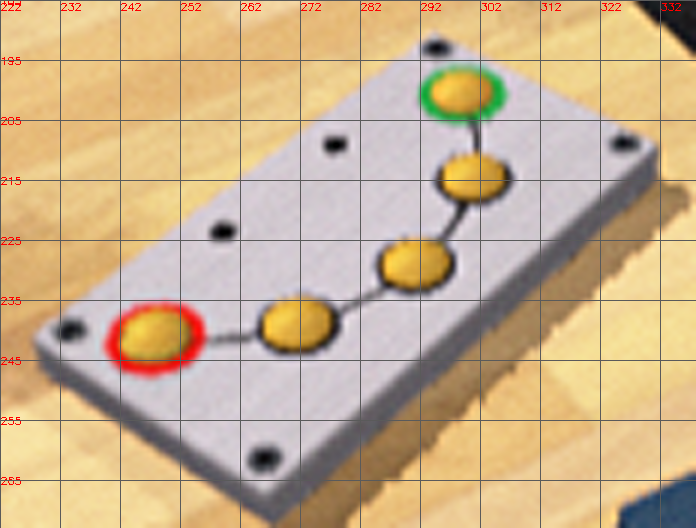

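View pics/top0c.png

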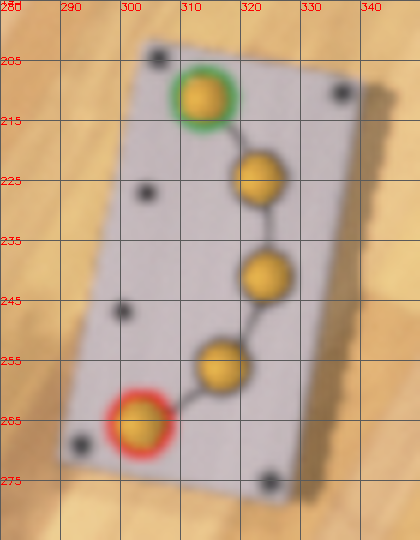

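```bash
cat > h.py <<'E'
import numpy as np,cv2,pickle
from scipy.optimize import least_squares
def proj(d,P):
    T=np.linalg.inv(d['cam_to_world']);p=np.atleast_2d(P)@T[:3,:3].T+T[:3,3]
    s=np.c_[p[:,0]/-p[:,2],-p[:,1]/-p[:,2]];r2=(s**2).sum(1,keepdims=True)
    s=s*(1+d['k1']*r2);return s*[d['fx'],d['fy']]+[d['cx'],d['cy']]
da=2*np.arcsin(24.5/95)
A=np.array([2,1,0,-1,-2])*da
def w(pose,L):
    x,y,t=pose;c,s=np.cos(t),np.sin(t);L=np.atleast_2d(L)
    return np.c_[x+c*L[:,0]-s*L[:,1],y+s*L[:,0]+c*L[:,1],L[:,2]]
def crowns(z): return np.c_[-.068+.095*np.cos(A),.095*np.sin(A),np.full(5,z)]
E
python3 - <<'E'
from h import *
D={n:pickle.load(open(n+'0.pkl','rb')) for n in("scene","top")}
ap={'scene':[(299,200.5),(301,214.5),(291.5,229),(271.5,239),(247,241)],'top':[(314,211),(323,225),(324.5,241),(317,256),(303,265.5)]}
C={}
for n in D:
    hsv=cv2.cvtColor(D[n]['img'],cv2.COLOR_RGB2HSV).astype(int)
    im=D[n]['img'].astype(float);S=hsv[...,1]
    C[n]=[]
    for i,(u,v) in enumerate(ap[n]):
        yy,xx=np.mgrid[0:400,0:640];r=np.hypot(xx-u,yy-v)
        m=(r<7.5)&(hsv[...,0]>14)&(hsv[...,0]<30)&(S>120)
        wt=m*1.0
        C[n].append(((xx*wt).sum()/wt.sum(),(yy*wt).sum()/wt.sum()))
    C[n]=np.array(C[n]);print(n,C[n].round(1).tolist())
for z in(.021,.024):
  for names in(['scene'],['top'],['scene','top']):
    f=lambda p:np.concatenate([(proj(D[n],w(p,crowns(z)))-C[n]).ravel() for n in names])
    r=least_squares(f,[.4,0,0]);print(z,names,r.x.round(4),np.round(r.fun,1).tolist())
c=np.array([[.0575,.108,.02],[.0575,-.108,.02],[-.0575,-.108,.02],[-.0575,.108,.02]])
for n in D: print(n,proj(D[n],w(r.x,c)).round(1).tolist())
E
```

```text
scene [[298.4, 200.0], [300.4, 214.2], [290.8, 228.5], [271.3, 238.6], [247.2, 240.6]]
top [[313.4, 211.0], [322.6, 224.4], [323.9, 240.6], [316.7, 255.6], [302.9, 265.2]]
0.021 ['scene'] [ 0.5168 -0.0125 -1.7497] [0.1, 0.2, -0.1, 0.0, -0.2, -0.1, -0.1, -0.1, 0.3, 0.1]
0.021 ['top'] [ 0.5137 -0.0126 -1.7462] [0.0, 0.0, -0.0, -0.1, -0.1, 0.0, 0.0, 0.1, 0.0, -0.0]
0.021 ['scene', 'top'] [ 0.5154 -0.0128 -1.7483] [-0.1, 0.6, -0.3, 0.4, -0.4, 0.4, -0.3, 0.4, 0.0, 0.6, 0.2, -0.5, 0.0, -0.6, -0.0, -0.5, 0.0, -0.5, 0.0, -0.6]
0.024 ['scene'] [ 0.5143 -0.0142 -1.7483] [0.2, 0.0, -0.0, -0.1, -0.1, -0.1, -0.1, -0.1, 0.1, 0.2]
0.024 ['top'] [ 0.5134 -0.0127 -1.7462] [0.0, -0.0, -0.0, -0.1, -0.0, 0.0, 0.0, 0.1, -0.0, 0.0]
0.024 ['scene', 'top'] [ 0.514  -0.0137 -1.7472] [-0.2, 0.0, -0.3, -0.1, -0.4, -0.1, -0.4, -0.1, -0.2, 0.2, 0.4, -0.2, 0.3, -0.3, 0.3, -0.2, 0.4, -0.1, 0.3, -0.2]
scene [[331.6, 209.0], [265.7, 268.0], [225.7, 241.3], [293.4, 189.7]]
top [[340.6, 207.3], [327.7, 278.9], [289.1, 271.4], [303.3, 200.5]]
```

```bash
python3 - <<'E'
from h import *
p=[.5138,-.0135,-1.7468]
cw=w(p,crowns(.028));print(cw.round(4))
d=pickle.load(open('top0.pkl','rb'))
# ray-plane for bottle etc
def back(d,u,v,z):
    f=lambda q:proj(d,[[q[0],q[1],z]])[0]-[u,v]
    return least_squares(f,[.5,0]).x
print('bottle',back(d,320,160,.08),'bush',back(d,219,245,.07),'monitor base',back(d,345,110,.02),'monitor low edge',back(d,415,170,.1))
from plant import bot
s=bot.read_state();R=s['ee_rot'];t=s['tool_pos']
goal=cw[0]+[0,0,.05]
print('shift cm',(np.array(R).T@(goal-t))*100)
E
```

```text
[[ 0.5982 -0.008   0.028 ]
 [ 0.5579 -0.0359  0.028 ]
 [ 0.5091 -0.0401  0.028 ]
 [ 0.4647 -0.0194  0.028 ]
 [ 0.4365  0.0207  0.028 ]]
bottle [ 0.74007627 -0.02565394] bush [0.48860013 0.25943424] monitor base [ 0.92706735 -0.10384848] monitor low edge [ 0.70652044 -0.29911061]
shift cm [-35.84874925  15.30644653 -57.47477543]
```

>>> servo_tool --linear '[[-2.46,0,-2.29],[-2.46,0,-2.29],[-2.46,0,-2.29],[-2.46,0,-2.29],[-2.46,0,-2.29],[-2.46,0,-2.29],[-2.46,0,-2.29],[-2.46,0,-2.29],[-2.46,0,-2.29],[-2.46,0,-2.29],[-1.13,0,-3.45],[-1.13,0,-3.45],[-1.13,0,-3.45],[-1.13,0,-3.45],[-1.13,0,-3.45],[-1.13,0,-3.45],[-1.13,0,-3.45],[-1.13,0,-3.45],[-1.13,0,-3.45],[-1.13,0,-3.45]]' --rotation '[[0,0,0],[0,0,0],[0,0,0],[0,0,0],[0,0,0],[0,0,0],[0,0,0],[0,0,0],[0,0,0],[0,0,0],[0,0,0],[0,0,0],[0,0,0],[0,0,0],[0,0,0],[0,0,0],[0,0,0],[0,0,0],[0,0,0],[0,0,0]]' --claw '[0,0,0,0,0,0,0,0,0,0,0,0,0,0,0,0,0,0,0,0]' --grip_force 20

```text
t: 2.1
tool_pos: [0.5984, -0.0089, 0.2308]
ee_rot: [[0.291, -0.001, -0.957], [0.957, 0.0, 0.291], [-0.0, -1.0, 0.001]]
ft_force: [0.4, 0.4, 0.3]
grip_width: 0.0
```

>>> servo_tool --linear '[[0,1.5,0],[0,1.5,0],[0,1.5,0],[0,1.5,0],[0,1.5,0],[0,1.5,0],[0,1.5,0],[0,1.5,0],[0,1.5,0],[0,0,0],[0,0,0],[0,0,0]]' --rotation '[[0,0,0],[0,0,0],[0,0,0],[0,0,0],[0,0,0],[0,0,0],[0,0,0],[0,0,0],[0,0,0],[0,0,0],[0,0,0],[0,0,0]]' --claw '[0,0,0,0,0,0,0,0,0,0,0,0]'

```text
t: 3.3
tool_pos: [0.5979, -0.008, 0.0972]
ee_rot: [[0.291, 0.001, -0.957], [0.957, -0.0, 0.291], [0.0, -1.0, -0.001]]
ft_force: [0.3, -0.4, 0.6]
grip_width: 0.0
```

```bash
cat > look.py <<'E'
import sys
from plant import bot, snapshot
from h import *
tag=sys.argv[1]
s=bot.read_state()
for k in('t','tool_pos','ee_rot','ft_force','grip_width','joint_positions'): print(k,np.round(s[k],4).tolist())
out=[]
for n in("scene","top"):
    d=snapshot(n);pickle.dump(d,open(n+tag+'.pkl','wb'))
    u,v=proj(d,s['tool_pos'])[0];print(n,u.round(1),v.round(1))
    x0,y0=(222,165) if n=='scene' else (272,170);W,H=(120,110)
    k=5 if n=='top' else 6
    im=cv2.resize(d['img'][y0:y0+H,x0:x0+W,::-1],None,fx=k,fy=k,interpolation=cv2.INTER_CUBIC)
    if n=='scene': im=im[:600]
    p=lambda a:(int((a[0]-x0+.5)*k),int((a[1]-y0+.5)*k))
    cv2.circle(im,p((u,v)),3,(255,0,255),1)
    cv2.imwrite(f'pics/{n}{tag}.png',im)
E
python3 look.py 1
```

```text
t 3.3
tool_pos [0.5979, -0.008, 0.0972]
ee_rot [[0.2905, 0.0013, -0.9569], [0.9569, -0.0003, 0.2905], [0.0001, -1.0, -0.0014]]
ft_force [0.323, -0.3634, 0.6063]
grip_width 0.0
joint_positions [-0.2091, 0.5986, 1.4322, -0.0, 1.1095, -1.4852]
scene 296.9 174.9
top 313.3 206.4
```

>>> servo_tool --linear '[[0,1.0,0],[0,1.0,0],[0,1.0,0],[0,1.0,0],[0,1.0,0],[0,0.5,0],[0,0,0],[0,0,0]]' --rotation '[[0,0,0],[0,0,0],[0,0,0],[0,0,0],[0,0,0],[0,0,0],[0,0,0],[0,0,0]]' --claw '[0,0,0,0,0,0,0,0]'

```text
t: 4.2
tool_pos: [0.5977, -0.008, 0.0415]
ee_rot: [[0.291, 0.0, -0.957], [0.957, -0.0, 0.291], [0.0, -1.0, -0.0]]
ft_force: [-0.3, -1.0, -0.3]
grip_width: -0.0002
```

```bash
python3 look.py 2; python3 - <<'E'
from plant import bot,snapshot
for i in range(8):
    s=bot.read_state();print(s['t'],s['tool_pos'].round(4) if hasattr(s['tool_pos'],'round') else s['tool_pos'],[round(float(x),2) for x in s['ft_force']]);snapshot('top')
E
```

```text
t 4.2
tool_pos [0.5977, -0.008, 0.0415]
ee_rot [[0.2905, 0.0004, -0.9569], [0.9569, -0.0001, 0.2905], [0.0, -1.0, -0.0004]]
ft_force [-0.3144, -0.9892, -0.3419]
grip_width -0.0002
joint_positions [-0.2091, 0.6717, 1.4713, -0.0, 0.9981, -1.4851]
scene 297.7 194.4
top 313.6 209.9
4.3 [ 0.5978 -0.008   0.0418] [0.51, -0.03, -0.57]
4.35 [ 0.5978 -0.008   0.0418] [-0.57, 0.04, -0.78]
4.4 [ 0.5977 -0.008   0.0417] [-0.27, 0.08, -0.42]
4.45 [ 0.5977 -0.0079  0.0417] [-0.07, 0.01, -0.26]
4.5 [ 0.5976 -0.008   0.0416] [0.1, -0.68, -0.2]
4.55 [ 0.5976 -0.008   0.0415] [0.64, 0.19, 0.05]
4.6 [ 0.5975 -0.008   0.0415] [0.01, 0.09, 0.4]
4.65 [ 0.5975 -0.0079  0.0414] [-0.04, 0.93, -0.15]
```

View pics/scene2.png

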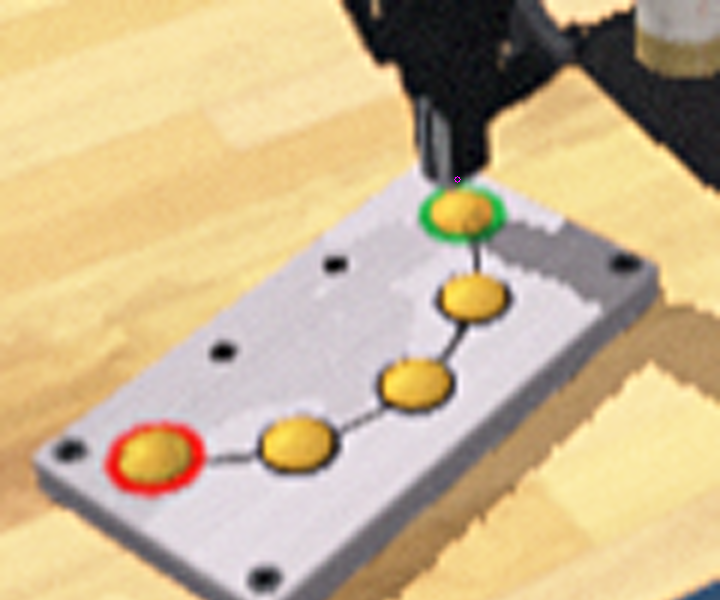

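View pics/top2.png

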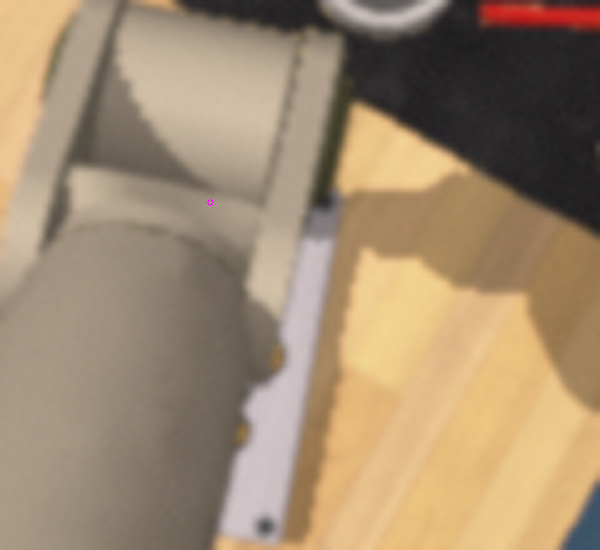

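>>> servo_tool --linear '[[0,0.3,0],[0,0.3,0],[0,0.3,0],[0,0.2,0],[0,0.2,0],[0,0.1,0],[0,0.1,0],[0,0,0],[0,0,0],[0,0,0],[0,0,0]]' --rotation '[[0,0,0],[0,0,0],[0,0,0],[0,0,0],[0,0,0],[0,0,0],[0,0,0],[0,0,0],[0,0,0],[0,0,0],[0,0,0]]' --claw '[0,0,0,0,0,0,0,0,0,0,0]'

```text
t: 5.8
tool_pos: [0.5975, -0.0079, 0.0264]
ee_rot: [[0.291, 0.0, -0.957], [0.957, -0.0, 0.291], [-0.0, -1.0, -0.0]]
ft_force: [-0.9, -0.9, 1.2]
grip_width: 0.0
```

```bash
python3 look.py 3; python3 - <<'E'
from plant import bot,snapshot
import numpy as np
F=[]
for i in range(8):
    s=bot.read_state();F.append(np.r_[s['tool_pos'],s['ft_force']]);snapshot('scene')
print(np.mean(F,0).round(4),F[-1].round(4))
E
```

```text
t 5.8
tool_pos [0.5975, -0.0079, 0.0264]
ee_rot [[0.2906, 0.0, -0.9569], [0.9569, -0.0, 0.2906], [-0.0, -1.0, -0.0]]
ft_force [-0.922, -0.8635, 1.1925]
grip_width 0.0
joint_positions [-0.2092, 0.6934, 1.4793, -0.0, 0.9689, -1.4851]
scene 297.9 199.4
top 313.7 210.9
[ 0.5975 -0.0079  0.0263 -0.8955  0.2091  2.1842] [ 0.5975 -0.0079  0.0263 -0.0694  0.0383  2.7685]
```

View pics/scene3.png

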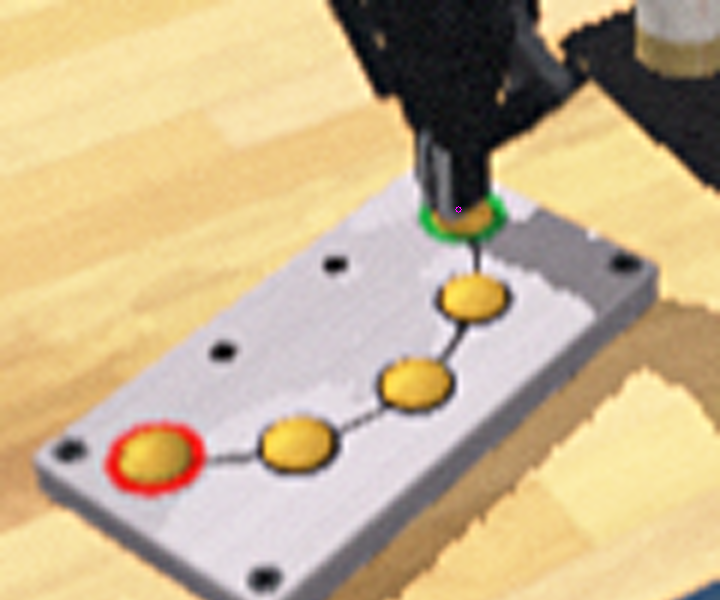

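```bash
cat > path.py <<'E'
import sys
from h import *
from plant import bot
a,b,n=int(sys.argv[1]),int(sys.argv[2]),int(sys.argv[3])
p=[.514,-.0137,-1.7468]
th=np.linspace(A[a],A[b],n+1)
Q=w(p,np.c_[-.068+.095*np.cos(th),.095*np.sin(th),np.full(n+1,.0255)])
s=bot.read_state();R=np.array(s['ee_rot'])
print('now-off',(np.array(s['tool_pos'])-Q[0]).round(4))
L=((Q[1:]-np.array(s['tool_pos']))@R)*100
L=np.round(L,2);print(np.diff(np.vstack([[0,0,0],L]),axis=0).round(2).tolist())
E
python3 path.py 0 1 12;python3 path.py 0 2 20
```

```text
now-off [-0.0009  0.0003  0.0008]
[[-0.38, 0.08, 0.08], [-0.36, 0.0, 0.19], [-0.36, 0.0, 0.2], [-0.35, 0.0, 0.22], [-0.34, 0.0, 0.24], [-0.33, 0.0, 0.25], [-0.32, 0.0, 0.26], [-0.31, 0.0, 0.28], [-0.29, 0.0, 0.29], [-0.28, 0.0, 0.3], [-0.27, 0.0, 0.31], [-0.25, 0.0, 0.33]]
now-off [-0.0009  0.0003  0.0008]
[[-0.45, 0.08, 0.12], [-0.44, 0.0, 0.23], [-0.42, 0.0, 0.25], [-0.41, 0.0, 0.28], [-0.4, 0.0, 0.3], [-0.38, 0.0, 0.31], [-0.36, 0.0, 0.34], [-0.35, 0.0, 0.36], [-0.33, 0.0, 0.37], [-0.3, 0.0, 0.39], [-0.29, 0.0, 0.4], [-0.26, 0.0, 0.42], [-0.24, 0.0, 0.44], [-0.22, 0.0, 0.44], [-0.2, 0.0, 0.46], [-0.17, 0.0, 0.46], [-0.15, 0.0, 0.47], [-0.12, 0.0, 0.48], [-0.1, 0.0, 0.49], [-0.07, 0.0, 0.49]]
```

>>> servo_tool --linear '[[0,0.08,-0.1],[0,0,0],[-0.38,0,0.18],[-0.36,0,0.19],[-0.36,0,0.2],[-0.35,0,0.22],[-0.34,0,0.24],[-0.33,0,0.25],[-0.32,0,0.26],[-0.31,0,0.28],[-0.29,0,0.29],[-0.28,0,0.3],[-0.27,0,0.31],[-0.25,0,0.33],[0,0,0],[0,0,0],[0,0,0]]' --rotation '[[0,0,0],[0,0,0],[0,0,0],[0,0,0],[0,0,0],[0,0,0],[0,0,0],[0,0,0],[0,0,0],[0,0,0],[0,0,0],[0,0,0],[0,0,0],[0,0,0],[0,0,0],[0,0,0],[0,0,0]]' --claw '[0,0,0,0,0,0,0,0,0,0,0,0,0,0,0,0,0]'

```text
t: 8.0
tool_pos: [0.5578, -0.0362, 0.0254]
ee_rot: [[0.291, -0.001, -0.957], [0.957, -0.0, 0.291], [-0.0, -1.0, 0.001]]
ft_force: [-2.1, -1.2, 2.1]
grip_width: -0.0001
```

```bash
python3 look.py 4; python3 path.py 1 2 12
```

```text
t 8.0
tool_pos [0.5578, -0.0362, 0.0254]
ee_rot [[0.2905, -0.0009, -0.9569], [0.9569, -0.0, 0.2905], [-0.0003, -1.0, 0.0009]]
ft_force [-2.1473, -1.2148, 2.0934]
grip_width -0.0001
joint_positions [-0.2742, 0.6284, 1.6065, -0.0004, 0.9076, -1.55]
scene 300.0 213.8
top 323.0 224.1
now-off [-0.0002 -0.     -0.0002]
[[-0.23, -0.02, 0.32], [-0.23, 0.01, 0.34], [-0.21, 0.0, 0.36], [-0.19, 0.0, 0.36], [-0.18, 0.0, 0.38], [-0.16, 0.0, 0.38], [-0.14, 0.0, 0.38], [-0.13, 0.0, 0.4], [-0.11, 0.0, 0.39], [-0.1, 0.0, 0.41], [-0.07, 0.0, 0.4], [-0.06, 0.0, 0.41]]
```

View pics/scene4.png

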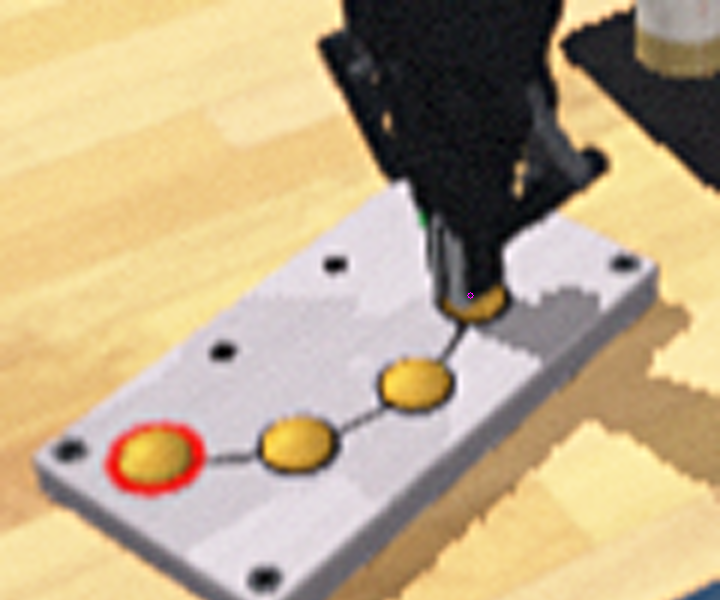

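The plate has not moved and the tip is on plunger 2. I'll carry on along the arc.

>>> servo_tool --linear '[[-0.23,0,0.32],[-0.23,0,0.34],[-0.21,0,0.36],[-0.19,0,0.36],[-0.18,0,0.38],[-0.16,0,0.38],[-0.14,0,0.38],[-0.13,0,0.4],[-0.11,0,0.39],[-0.1,0,0.41],[-0.07,0,0.4],[-0.06,0,0.41],[0,0,0],[0,0,0],[0,0,0]]' --rotation '[[0,0,0],[0,0,0],[0,0,0],[0,0,0],[0,0,0],[0,0,0],[0,0,0],[0,0,0],[0,0,0],[0,0,0],[0,0,0],[0,0,0],[0,0,0],[0,0,0],[0,0,0]]' --claw '[0,0,0,0,0,0,0,0,0,0,0,0,0,0,0]'

```text
t: 9.6
tool_pos: [0.509, -0.0401, 0.0253]
ee_rot: [[0.29, -0.001, -0.957], [0.957, 0.0, 0.29], [-0.0, -1.0, 0.001]]
ft_force: [-2.1, -0.3, 2.5]
grip_width: 0.0
```

```bash
python3 look.py 5; python3 path.py 2 3 12
```

```text
t 9.6
tool_pos [0.509, -0.0401, 0.0253]
ee_rot [[0.2904, -0.0014, -0.9569], [0.9569, 0.0003, 0.2904], [-0.0001, -1.0, 0.0015]]
ft_force [-2.1209, -0.2768, 2.471]
grip_width 0.0
joint_positions [-0.3084, 0.5481, 1.7572, -0.0002, 0.8378, -1.5844]
scene 290.3 228.1
top 324.2 240.5
now-off [-0.0001  0.0001 -0.0002]
[[-0.05, -0.02, 0.4], [-0.02, 0.0, 0.41], [0.0, 0.0, 0.41], [0.01, 0.0, 0.42], [0.03, 0.0, 0.41], [0.05, 0.0, 0.41], [0.07, 0.0, 0.41], [0.08, 0.0, 0.4], [0.11, 0.0, 0.4], [0.12, 0.0, 0.39], [0.13, 0.0, 0.39], [0.16, 0.0, 0.39]]
```

View pics/scene5.png

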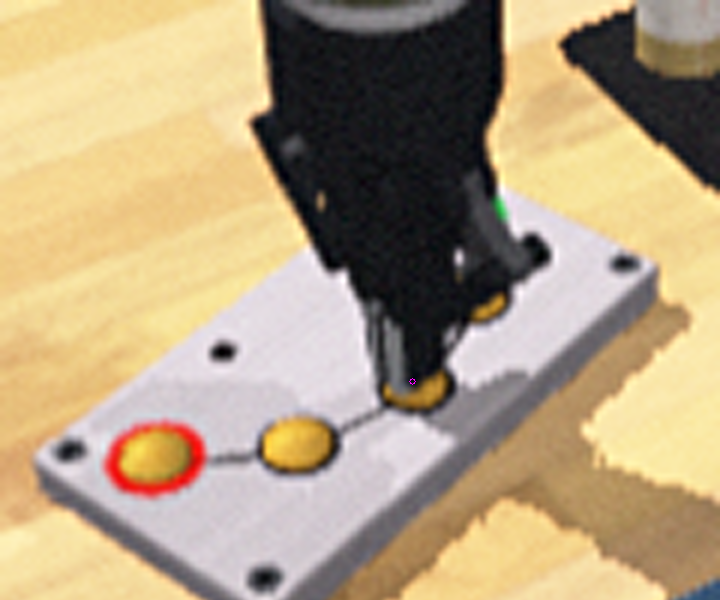

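The tip is on plunger 3 and the plate is still in place. Next is plunger 4.

>>> servo_tool --linear '[[-0.05,-0.01,0.4],[-0.02,0,0.41],[0,0,0.41],[0.01,0,0.42],[0.03,0,0.41],[0.05,0,0.41],[0.07,0,0.41],[0.08,0,0.4],[0.11,0,0.4],[0.12,0,0.39],[0.13,0,0.39],[0.16,0,0.39],[0,0,0],[0,0,0],[0,0,0]]' --rotation '[[0,0,0],[0,0,0],[0,0,0],[0,0,0],[0,0,0],[0,0,0],[0,0,0],[0,0,0],[0,0,0],[0,0,0],[0,0,0],[0,0,0],[0,0,0],[0,0,0],[0,0,0]]' --claw '[0,0,0,0,0,0,0,0,0,0,0,0,0,0,0]'

```text
t: 11.2
tool_pos: [0.4648, -0.0194, 0.0254]
ee_rot: [[0.291, -0.001, -0.957], [0.957, 0.001, 0.291], [0.0, -1.0, 0.001]]
ft_force: [-1.3, 1.5, 1.9]
grip_width: 0.0002
```

```bash
python3 look.py 6; python3 path.py 3 4 12
```

```text
t 11.2
tool_pos [0.4648, -0.0194, 0.0254]
ee_rot [[0.2905, -0.0012, -0.9569], [0.9569, 0.0006, 0.2905], [0.0002, -1.0, 0.0014]]
ft_force [-1.2887, 1.526, 1.9081]
grip_width 0.0002
joint_positions [-0.2944, 0.4738, 1.8922, 0.0002, 0.7769, -1.5706]
scene 270.7 238.1
top 317.0 255.5
now-off [ 0.      0.0001 -0.0001]
[[0.16, -0.01, 0.38], [0.19, 0.0, 0.36], [0.2, 0.0, 0.36], [0.22, 0.0, 0.36], [0.23, 0.0, 0.34], [0.25, 0.0, 0.33], [0.26, 0.0, 0.32], [0.27, 0.0, 0.31], [0.29, 0.01, 0.29], [0.3, 0.0, 0.28], [0.31, 0.0, 0.27], [0.33, 0.0, 0.26]]
```

View pics/scene6.png

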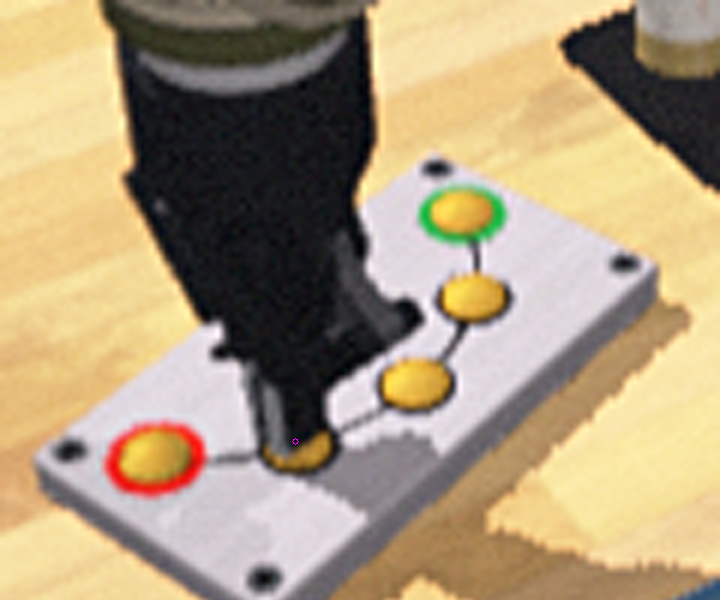

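The tip is on plunger 4. Plungers 1 to 3 are up again and the plate is in place.

>>> servo_tool --linear '[[0.16,0,0.38],[0.19,0,0.36],[0.2,0,0.36],[0.22,0,0.36],[0.23,0,0.34],[0.25,0,0.33],[0.26,0,0.32],[0.27,0,0.31],[0.29,0,0.29],[0.3,0,0.28],[0.31,0,0.27],[0.33,0,0.26],[0,0,0],[0,0,0],[0,0,0]]' --rotation '[[0,0,0],[0,0,0],[0,0,0],[0,0,0],[0,0,0],[0,0,0],[0,0,0],[0,0,0],[0,0,0],[0,0,0],[0,0,0],[0,0,0],[0,0,0],[0,0,0],[0,0,0]]' --claw '[0,0,0,0,0,0,0,0,0,0,0,0,0,0,0]'

```text
t: 12.8
tool_pos: [0.4368, 0.0206, 0.0255]
ee_rot: [[0.291, -0.001, -0.957], [0.957, 0.0, 0.291], [0.0, -1.0, 0.001]]
ft_force: [-1.1, 2.4, 2.8]
grip_width: 0.0001
```

```bash
python3 look.py 7; python3 path.py 4 3 1
```

```text
t 12.8
tool_pos [0.4368, 0.0206, 0.0255]
ee_rot [[0.2906, -0.0005, -0.9568], [0.9568, 0.0004, 0.2906], [0.0002, -1.0, 0.0006]]
ft_force [-1.09, 2.4111, 2.8017]
grip_width 0.0001
joint_positions [-0.2222, 0.4284, 1.9728, 0.0004, 0.7411, -1.4984]
scene 247.0 240.3
top 303.2 265.0
now-off [ 0.0001 -0.0001  0.    ]
[[-3.02, -0.0, -3.85]]
```

View pics/scene7.png

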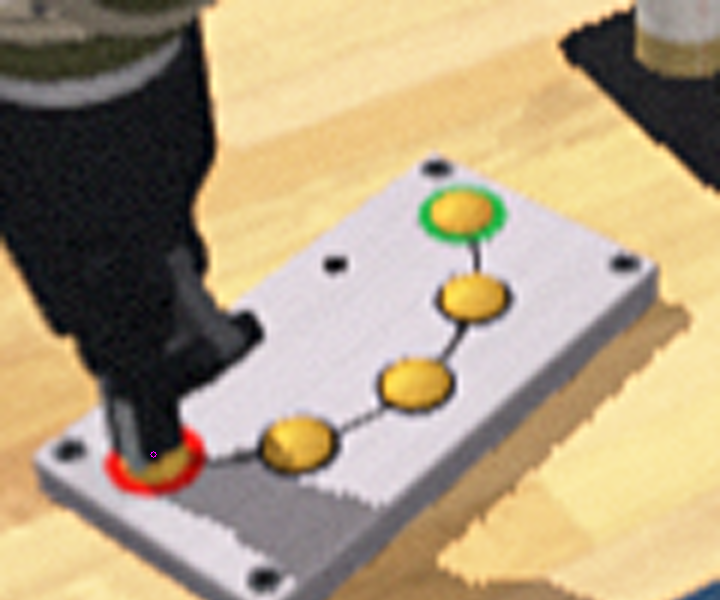

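The tip is on plunger 5 with about 2.8 N upward. I'll lift straight up.

>>> servo_tool --linear '[[0,-0.3,0],[0,-0.5,0],[0,-1.5,0],[0,-2,0],[0,-2,0],[0,-2,0],[0,-2,0],[0,-1,0],[0,0,0],[0,0,0],[0,0,0]]' --rotation '[[0,0,0],[0,0,0],[0,0,0],[0,0,0],[0,0,0],[0,0,0],[0,0,0],[0,0,0],[0,0,0],[0,0,0],[0,0,0]]' --claw '[0,0,0,0,0,0,0,0,0,0,0]'

```text
t: 14.0
tool_pos: [0.4365, 0.0205, 0.1377]
ee_rot: [[0.291, -0.002, -0.957], [0.957, 0.0, 0.291], [-0.0, -1.0, 0.002]]
ft_force: [0.5, 0.7, -0.4]
grip_width: 0.0003
```

```bash
python3 look.py 8; python3 -c "
import pickle,cv2
cv2.imwrite('pics/scene8f.png',pickle.load(open('scene8.pkl','rb'))['img'][...,::-1])"
```

```text
t 14.0
tool_pos [0.4365, 0.0205, 0.1377]
ee_rot [[0.2906, -0.0018, -0.9568], [0.9569, 0.0003, 0.2906], [-0.0002, -1.0, 0.0018]]
ft_force [0.4638, 0.6524, -0.4405]
grip_width 0.0003
joint_positions [-0.2225, 0.2283, 1.8763, -0.0001, 1.0389, -1.4984]
scene 239.4 198.9
top 301.4 263.6
```

View pics/scene8.png

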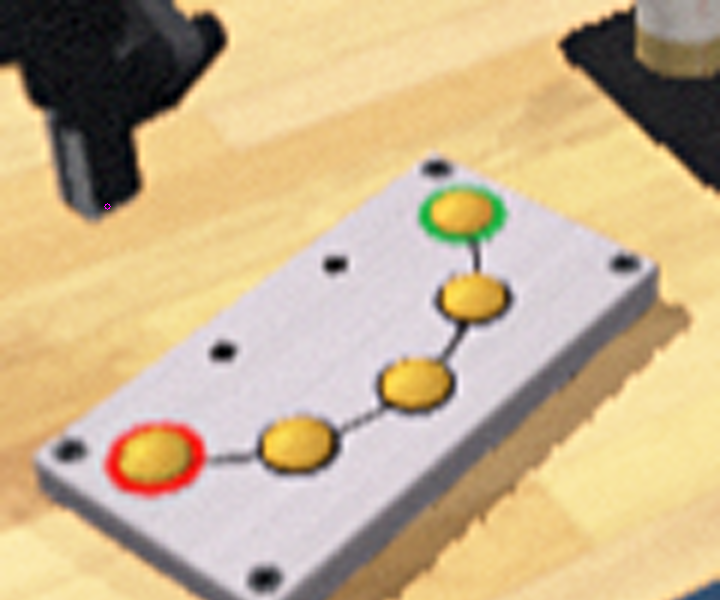

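View pics/scene8f.png

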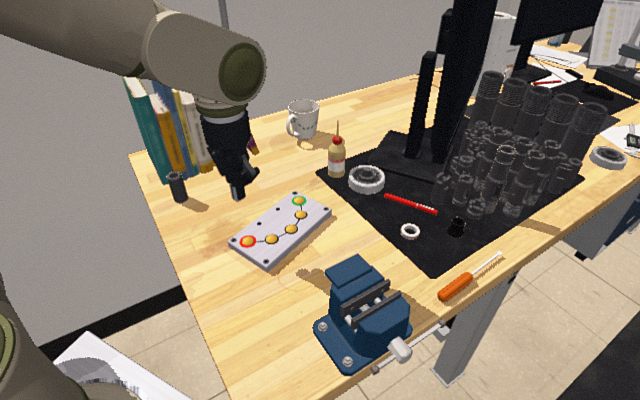

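All five plungers are up, the plate sits at the same pixels as at the start, and the bystanders are untouched.

```bash
python3 -c "
from plant import ticket
print(ticket.close_job())"
```

```text
the job is handed in; nothing more can be done
None
```

I ran the shut, downward-pointing gripper along the engraved arc from the green-ringed plunger to the red-ringed one. I paused briefly on each plunger, stayed down in between, then lifted straight up and handed the job in at about 14 s.

- **Height and force:** The fingertips were at 25.3–25.5 mm on plungers 2 to 5, about 2.5 mm below the crowns. Plunger 1 was checked at 26.3 mm, then I lowered by 0.8 mm more before sliding on. The upward force was about 2–3 N at the readings on the plungers, close to the stated spring. I did not log the force between plungers.
- **Centring:** The tip was within about 0.2 mm of my estimated plunger positions at plungers 2 to 5. The two cameras differed by about 1.5 mm on where the plate lies, so true centring is good to roughly 1–2 mm.
- **End state:** The last picture shows all five plungers up and the plate at the same pixels as before. The other things on the worktop look unmoved, and the gripper is about 11 cm above the plate. The force reads zero within noise.

No check failed.

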